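Erect the lens tray and pack the last barrel

ROBOT

A 6-joint arm with a two-finger parallel gripper is mounted at the origin on a cart in front of the work surface, level with it; the furniture and walls round the work are solid. World frame = base frame: x ahead of the robot, y to its left, z up, the work surface at z = 0. Lengths are in m, angles in degrees, forces in N, time in s.
With the tool pointing down it reaches from about 0.4 to 0.825 m from the base axis. Payload 7 kg.
Tool frame: the origin (TCP) lies between the finger pads; the fingertips stand 22 mm ahead of it and the grasp point (between the pads) lies 3 mm ahead of it; z points along the fingers, y is the line along which they close (so a half turn about z gives the same grasp; the last joint's range is limited). The gripper opens to 88 mm and grips with 3 to 60 N. Pads are 19 mm wide; open, the fingers measure 130 mm over their backs; the gripper's body (78 mm by 193 mm) begins 47 mm behind the grasp point.
Start: joints at [89.616, 20.546, 0.682, 0, -70.136, -16.507], TCP at [0.196, 0.646, 0.213] pointing down, gripper open.
Joint ranges: [-176.03, 176.03], [-82.01, 121.73], [-58.28, 71.71], [-173.87, 95.51], [-174.79, -0.11], [-173.66, 173.66]. Speed limits (degrees/s): [136.94, 136.94, 172.46, 180, 180, 180].

INTERFACE

Orientations are given as [roll, pitch, yaw] about the fixed x, y, z axes, in that order (R = Rz(yaw) Ry(pitch) Rx(roll)).
In Python, from plant import ctrl gives the robot as it stands.
- The arm moves only by the tool apply_moves, never from a script. Its argument "targets" is a list of rows, each an object with "travel": the shift along the tool's x, y, z in mm, a list of three; "roll": the turn about the tool's z in degrees; "jaw": the finger opening in mm, from 0 to 87.6. In form: [{"travel": [tx, ty, tz], "roll": roll, "jaw": jaw}, ...]. A call has 1 to 10 rows; each row shifts and turns the commanded pose from where the row before left it, along the tool's axes as they then stand; what a row does not reach is not made up. A row lasts 1/10 s, in which the tool goes at most 50 mm and 8.59 degrees, less where a joint would pass 70% of its speed; a pose out of reach is approached as far as the arm can. A call with a gripper value outside its range is refused whole. The fingers move at their own pace and stop on an object; the grip force is fixed at half the most. Time passes only in rows, so rows that do not move let the fingers close. It gives the time, the measured TCP pose, the force, the opening and the grip force at its end, in the units of the state.
- ctrl.get_obs(): the state, without advancing time (a new reading comes with each control period).
- ctrl.snapshot(name): name is "scene" or "top"; returns the picture (384x512x3 uint8, red, green, blue); there is no depth.
- ctrl.calibration(name): a dict with "K" (3x3 intrinsics, pixels), "extrinsics" (4x4, takes a point from camera to world coordinates). Camera axes: x right, y down, z forward; pixel columns grow to the right and rows downward; lengths in m; the calibration is good to about 2 mm. A picture is of the moment at which its call begins. calibration takes no time and is no camera call.
- ctrl.close_job(): hands the job in; it is judged then, once.
The state is a dict: "clock": time; "joint_pos": joint angles; "qvel": joint speeds; "tau": joint torques, N m; "tool_pos": TCP position; "orientation": TCP orientation; "force": force on the tool from outside, world axes, zero at the start; "moment": the same for the moment, N m; "opening": finger opening in m; "gripper_force": force on a finger pad.
Only numpy, scipy, OpenCV 4.12 (cv2) and the standard library are available. Lean on these libraries where they do the work, as an engineer would, in place of code of your own. Each camera call takes 0.05 s, during which the arm holds its last target. There are 200 camera calls.

TASK

Fold up the three drooping side panels of the cardboard tray so that all of them stand upright and the tray is an open box. Then take the single lens barrel that stands on the bench a little to the right of the tray and stand it upright in the empty cell, on the cork disc, leaving the barrel that is already in the tray where it is and all the panels up.

Things in the scene. Friction and masses are not known exactly. Their poses are not given: they have to be found in the camera images.
- carton: Cardboard tray on a plywood block (90 x 116 mm, 60 high, steel foot 96 x 122 x 8); all fixed. Origin: on the bench under the tray's middle; x from its near side (by the robot) to its far side, y to its left, z up. Floor 110 (x) x 136 (y) mm, upper face at z = 64 mm, 4 thick. Three walls are hinged panels, 4 mm thick, 45 mm from crease to free edge, hanging out sideways.
- divider_top (a point): Middle of the top of the divider, 28 mm above the floor, 4 mm thick; it runs along the tray's x at y = 0 and makes two cells, each 110 x 66 mm, centred at y = +35 and -35 mm.
- near_wall_top (a point): Middle of the top of the near wall, which is glued upright: 4 mm thick (tray x = -55 to -59 mm), 45 mm above the floor, fixed. Beware: a fixed stack of clear trays, 0.31 m tall, stands behind and to the right of the tray, from world x = 0.63 m on, between y = -0.27 and -0.07 m.
- pad: Round cork disc, 48 mm across and 2 mm thick, fixed on the floor of the empty cell (its centre 35 mm from the divider's middle line; which cell differs); origin at the centre of its underside, z up.
- packed_lens: Lens barrel like the other (53 mm across, 34 mm high) already standing in the other cell; origin at the centre of its underside, z up. To be left there.
- lens: The lens barrel to be packed: black, round, 53 mm across, 34 mm high, about 40 g, standing on the bench to the right of the tray; origin at the centre of its underside, z up.
- right_panel (a joint): Hinge angle of the right panel, at the tray's -y side; crease along the tray's x at y = -68 mm, panel 107 mm wide; crease at the floor's upper edge, 64 mm above the bench. 0 = level, pi/2 = upright, stop at 1.64; it starts slightly drooping (negative, -0.25 to -0.05). Stiff crease (about 0.04 N m): it stays where it is left.
- right_panel_edge (a point): Middle of the free edge of the right panel, on its upper face (the face that ends up inside), 45 mm from the crease. The edge's corners are trimmed 8 mm at each end over its last 10 mm. The space under the panel is open down to the bench.
- left_panel (a joint): Hinge angle of the left panel, at the tray's +y side; crease along the tray's x at y = +68 mm, panel 107 mm wide; crease at the floor's upper edge, 64 mm above the bench. 0 = level, pi/2 = upright, stop at 1.64; it starts slightly drooping (negative, -0.25 to -0.05). Stiff crease (about 0.04 N m): it stays where it is left.
- left_panel_edge (a point): Middle of the free edge of the left panel, on its upper face (the face that ends up inside), 45 mm from the crease. The edge's corners are trimmed 8 mm at each end over its last 10 mm. The space under the panel is open down to the bench.
- far_panel (a joint): Hinge angle of the far panel, away from the robot; crease along the tray's y at x = +55 mm, panel 142 mm wide; crease at the floor's upper edge, 64 mm above the bench. 0 = level, pi/2 = upright, stop at 1.64; it starts slightly drooping (negative, -0.25 to -0.05). Stiff crease (about 0.04 N m): it stays where it is left.
- far_panel_edge (a point): Middle of the free edge of the far panel, on its upper face (the face that ends up inside), 45 mm from the crease. The edge's corners are trimmed 8 mm at each end over its last 10 mm. The space under the panel is open down to the bench.

How it is judged (in metres and radians):
On the way, in this order (a step that is already met when the one before it is completed fails the run):
1. all three panels stand upright (value of joint each of left_panel, right_panel, far_panel above 1.38 rad), for 0.2 s.
2. the barrel stands in the empty cell (horizontal distance between lens and pad below 0.03 m and z of lens in the frame of pad between -0.006 and 0.008 m and angle between lens's own z axis and vertical below 0.12 rad), for 0.2 s.
At the end, for the whole second after the job is handed in: All three panels within about 11 degrees of upright (over 1.38 rad); the barrel at rest upright (within 7 degrees) on the floor or disc of the empty cell, its centre within 30 mm of the disc's; the barrel that was there already upright and within 20 mm of where it stood (all of step 1 and all of step 2 and distance of packed_lens from where it was at the start of the episode below 0.02 m and angle between packed_lens's own z axis and vertical below 0.12 rad and linear speed of lens below 0.02 m/s); the robot touches nothing.
It fails at once if the barrel already in the tray is knocked over or lifted out (angle between packed_lens's own z axis and vertical above 0.6 rad or distance of packed_lens from where it was at the start of the episode above 0.05 m).
It also fails if it takes over 72 s, if anything falls off the work surface, if the arm or the gripper's body presses on something with over 40 N, if the wrist force passes 120 N, or if a joint passes its speed limit or range.

## Working session

There is one attempt and no reset: what is moved stays moved. The work goes in short steps, Python scripts to look and compute and a tool call to move; the robot and the scene stay as the last step left them, time stands still between calls to the robot, and variables do not carry over. Pictures are saved under pics/ and viewed, at most 10 in all, crops included, and the job is handed in when it is done.

Besides the shell and the picture viewer there is one more tool, called by a JSON object that holds its "fn" and its "kwargs". apply_moves: Moves the arm, as the interface text tells. Its arguments: {"type":"object","properties":{"targets":{"type":"array","items":{"type":"object","properties":{"travel":{"type":"array","items":{"type":"number"}},"roll":{"type":"number"},"jaw":{"type":"number"}}}}},"required":["targets"]}

```bash
mkdir -p pics
python3 - <<'E'
from plant import ctrl
import cv2,numpy as np
np.set_printoptions(precision=4,suppress=True)
for n in("scene","top"):
    cv2.imwrite(f"pics/{n}0.png",ctrl.snapshot(n)[:,:,::-1]); c=ctrl.calibration(n);print(n,c["K"],c["extrinsics"])
o=ctrl.get_obs();print(o["tool_pos"],o["orientation"],o["clock"],o["opening"])
E
```

```text
scene [[354.7107   0.     256.217 ]
 [  0.     354.7107 189.6464]
 [  0.       0.       1.    ]] [[ 0.8577 -0.2327  0.4585  0.0589]
 [-0.5142 -0.3955  0.761  -0.8356]
 [ 0.0042 -0.8885 -0.4589  0.5487]
 [ 0.      0.      0.      1.    ]]
top [[380.2437   0.     256.4452]
 [  0.     380.2437 192.847 ]
 [  0.       0.       1.    ]] [[ 0.0038 -0.9852  0.1712  0.3715]
 [-1.     -0.0048 -0.0055 -0.083 ]
 [ 0.0063 -0.1712 -0.9852  0.9553]
 [ 0.      0.      0.      1.    ]]
[0.196  0.6454 0.2121] [179.9119  -0.0083 -16.8938] 0.1 0.08799719669652778
```

View pics/scene0.png

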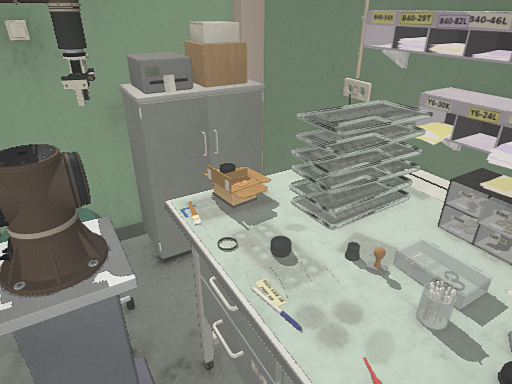

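View pics/top0.png

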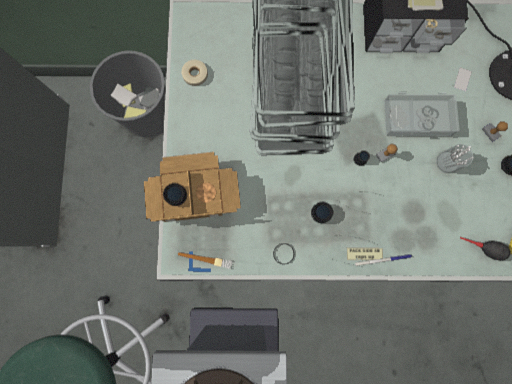

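The top view shows the tray at about (192,188), with its left cell holding a barrel at (175,194) and the pad in the right cell near (209,188). The loose barrel is at (322,212). I'll zoom in to measure.

Run:
```python
import cv2
a=cv2.imread("pics/top0.png")[145:230,135:250]
cv2.imwrite("pics/c1.png",cv2.resize(a,None,fx=6.9,fy=6.9,interpolation=cv2.INTER_CUBIC))
```

```text
(no output)
```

View pics/c1.png

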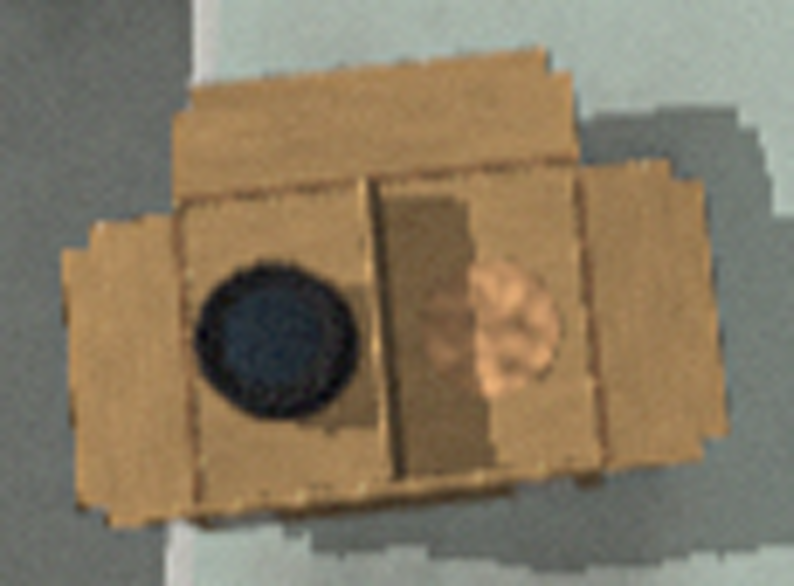

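```bash
cat > h.py <<'E'
import numpy as np, cv2
from scipy.optimize import least_squares
from plant import ctrl
np.set_printoptions(precision=4,suppress=True)
def proj(n,P):
    c=ctrl.calibration(n);T=np.linalg.inv(c["extrinsics"]);p=np.atleast_2d(P)@T[:3,:3].T+T[:3,3]
    q=p@c["K"].T;return q[:,:2]/q[:,2:]
def ray(n,uv,z):
    c=ctrl.calibration(n);E=c["extrinsics"];d=E[:3,:3]@np.linalg.solve(c["K"],[*uv,1]);return E[:3,3]+d*(z-E[2,3])/d[2]
def t2w(p,P):
    P=np.atleast_2d(P)/1000.;c,s=np.cos(p[2]),np.sin(p[2]);return np.c_[p[0]+c*P[:,0]-s*P[:,1],p[1]+s*P[:,0]+c*P[:,1],P[:,2]]
E
python3 - <<'E'
from h import *
A=np.array([[178,203],[578,160],[603,468],[198,500],[370,182],[398,477],[493,330]])
uv=(A+.5)/6.9-.5+[135,145]
M=np.array([[55,68,64],[55,-68,64],[-53.5,-68,64],[-53.5,68,64],[55,0,92],[-55,0,92],[0,-35,66]])
r=least_squares(lambda p:(proj("top",t2w(p,M))-uv).ravel(),[.4,.1,.1],loss="soft_l1")
print(r.x,np.degrees(r.x[2]),(r.fun.reshape(-1,2)))
# panel angles
def e(p,k,th):
    a=45*np.cos(th);z=64+45*np.sin(th);return t2w(p,{'L':[[45.5,68+a,z],[-45.5,68+a,z]],'R':[[45.5,-68-a,z],[-45.5,-68-a,z]],'F':[[55+a,63,z],[55+a,-63,z]]}[k])
E={'L':[[62,250],[85,512]],'R':[[703,180],[727,432]],'F':[[190,88],[548,50]]}
for k in E:
    b=(np.array(E[k])+.5)/6.9-.5+[135,145]
    for th in(-.25,-.15,-.05): print(k,th,(proj("top",e(r.x,k,th))-b).ravel())
print("lens",ray("top",(322,211),.03))
im=cv2.imread("pics/top0.png");g=im[190:235,300:345].max(2)<60
ys,xs=np.nonzero(g);print(xs.mean()+300,ys.mean()+190,np.ptp(xs),np.ptp(ys),g.sum())
for z in(.017,.034):print(ray("top",(xs.mean()+300,ys.mean()+190),z))
E
```

```text
[0.5248 0.0664 0.1054] 6.036144853501372 [[ 1.0881 -0.4815]
 [-0.2953  0.2284]
 [-0.0386  0.2126]
 [ 0.9168  1.3703]
 [-0.3961 -2.9508]
 [-1.0382  1.0712]
 [ 0.032  -0.794 ]]
L -0.25 [ 1.1952 -0.6976 -0.1645 -1.3725]
L -0.15 [ 0.3048 -1.0351 -1.0607 -1.5349]
L -0.05 [-0.4164 -1.3998 -1.7845 -1.7209]
R -0.25 [0.2201 0.4491 0.2645 0.8558]
R -0.15 [ 0.5059 -0.0011  0.572   0.5742]
R -0.05 [ 0.6094 -0.444   0.6946  0.3049]
F -0.25 [ 1.4348 -0.3327  0.9452  0.2111]
F -0.15 [ 0.9881 -1.1649  0.732  -0.6409]
F -0.05 [ 0.5418 -1.8354  0.5292 -1.3325]
lens [ 0.4879 -0.2492  0.03  ]
322.06382978723406 212.2127659574468 20 20 329
[ 0.4865 -0.2516  0.017 ]
[ 0.4844 -0.2485  0.034 ]
```

Tray is at about (0.525, 0.066), yaw 6°, and the loose lens at about (0.486, -0.250). The tool can't tilt. Gripped, though, the barrel sticks out 17 mm past the pads along tool x, so I can use it as a lifting lip under each panel. I'll grasp the barrel first, starting with the roll.

{"fn": "apply_moves", "kwargs": {"targets": [{"travel":[0,0,-5],"roll":8.4,"jaw":80},{"travel":[0,0,-5],"roll":8.4,"jaw":80},{"travel":[0,0,-5],"roll":8.4,"jaw":80},{"travel":[0,0,-5],"roll":8.4,"jaw":80},{"travel":[0,0,-5],"roll":8.4,"jaw":80},{"travel":[0,0,-5],"roll":8.4,"jaw":80},{"travel":[0,0,-5],"roll":8.4,"jaw":80},{"travel":[0,0,-5],"roll":8.4,"jaw":80}]}}

```text
clock: 0.9
tool_pos: [0.196, 0.6456, 0.2526]
orientation: [180.0, -0.1, -84.4]
force: [0.0, -0.0, 0.1]
opening: 0.0799
gripper_force: 0.0
```

```bash
cat >> h.py <<'E'
TRAY=[.525,.0664,np.radians(6.05)]
def plan(wps,tray=True,step=45,start=None):
    "rows (tool mm) through waypoints in mm; tray x,y or world x,y; z = world TCP z"
    o=ctrl.get_obs();p=np.array(o["tool_pos"])*1000;rpy=np.radians(o["orientation"])
    print("at",p,o["orientation"],o["clock"],"F",np.round(o["force"],1),"open",o["opening"]*1000)
    if tray: q=(p/1000-[*TRAY[:2],0])[:2];c,s=np.cos(TRAY[2]),np.sin(TRAY[2]);print("in tray",1000*(c*q[0]+s*q[1]),1000*(-s*q[0]+c*q[1]))
    y=rpy[2];X=np.array([np.cos(y),np.sin(y),0]);Y=np.array([np.sin(y),-np.cos(y),0]);R=np.array([X,Y,[0,0,-1]])
    for w in wps:
        w=t2w(TRAY,[w])[0]*1000 if tray else np.array(w,float)
        d=np.round(R@(w-p));n=max(1,int(np.ceil(np.linalg.norm(d)/step)));print(n,"x",np.round(d/n,1));p=p+R.T@d
E
python3 - <<'E'
from h import *
plan([[480,300,250],[480,-100,220],[486,-250,110],[486,-250,26]],tray=False)
E
```

```text
at [196.0374 645.5883 252.593 ] [179.9824  -0.0562 -84.4382] 0.9 F [ 0.  -0.   0.1] open 79.85265844896608
10 x [ 37.1 -24.9   0.3]
9 x [44.3  4.3  3.3]
5 x [29.8  1.6 22. ]
2 x [ 0.  0. 42.]
```

{"fn": "apply_moves", "kwargs": {"targets": [{"travel":[37,-25,0],"roll":0,"jaw":80},{"travel":[37,-25,0],"roll":0,"jaw":80},{"travel":[37,-25,0],"roll":0,"jaw":80},{"travel":[37,-25,0],"roll":0,"jaw":80},{"travel":[37,-25,0],"roll":0,"jaw":80},{"travel":[37,-25,0],"roll":0,"jaw":80},{"travel":[37,-25,0],"roll":0,"jaw":80},{"travel":[37,-25,0],"roll":0,"jaw":80},{"travel":[37,-25,0],"roll":0,"jaw":80},{"travel":[37,-25,0],"roll":0,"jaw":80}]}}

```text
clock: 1.9
tool_pos: [0.4836, 0.3019, 0.2529]
orientation: [180.0, -0.0, -84.1]
force: [1.0, 1.1, 0.2]
opening: 0.0802
gripper_force: 0.0
```

{"fn": "apply_moves", "kwargs": {"targets": [{"travel":[44,4,3],"roll":0,"jaw":80},{"travel":[44,4,3],"roll":0,"jaw":80},{"travel":[44,4,3],"roll":0,"jaw":80},{"travel":[44,4,3],"roll":0,"jaw":80},{"travel":[44,4,3],"roll":0,"jaw":80},{"travel":[44,4,3],"roll":0,"jaw":80},{"travel":[44,4,3],"roll":0,"jaw":80},{"travel":[44,4,3],"roll":0,"jaw":80},{"travel":[44,4,3],"roll":0,"jaw":80}]}}

```text
clock: 2.8
tool_pos: [0.4873, -0.0958, 0.2258]
orientation: [-180.0, 0.0, -84.1]
force: [0.7, 0.4, 0.4]
opening: 0.0803
gripper_force: 0.0
```

{"fn": "apply_moves", "kwargs": {"targets": [{"travel":[30,2,22],"roll":0,"jaw":80},{"travel":[30,2,22],"roll":0,"jaw":80},{"travel":[30,2,22],"roll":0,"jaw":80},{"travel":[30,2,22],"roll":0,"jaw":80},{"travel":[30,2,22],"roll":0,"jaw":80},{"travel":[0,0,0],"roll":0,"jaw":80}]}}

```text
clock: 3.4
tool_pos: [0.4909, -0.2463, 0.1122]
orientation: [179.7, 0.1, -84.3]
force: [-1.2, 0.3, -0.1]
opening: 0.0797
gripper_force: 0.0
```

Run:
```python
from h import *
plan([[486,-250,26]],tray=False)
a=ctrl.snapshot("scene")[:,:,::-1];b=ctrl.snapshot("top")[:,:,::-1]
cv2.imwrite("pics/c2.png",np.hstack([cv2.resize(a[190:290,220:340],(400,333)),cv2.resize(b[150:270,250:394],(400,333))]))
```

```text
at [ 490.8696 -246.3083  112.2036] [179.657    0.1026 -84.2835] 3.4 F [-1.2  0.3 -0.1] open 79.65475828144693
2 x [ 1.5  2.5 43. ]
```

View pics/c2.png

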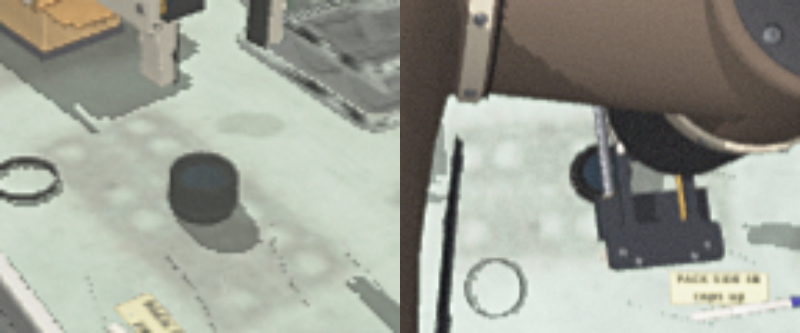

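Run:
```python
from h import *
print(proj("scene",[[.486,-.25,.017],[.4909,-.2463,.09]]), ray("scene",(281.2,246.4),.017))
im=cv2.imread("pics/scene0.png");print(ray("scene",(281.2,246.4),.017))
```

```text
[[281.433  246.2868]
 [283.3498 220.2427]] [ 0.4852 -0.2501  0.017 ]
[ 0.4852 -0.2501  0.017 ]
```

The scene view shows the lens at crop pixel (204,188), which gives (0.485, -0.250) and agrees with the top view. I'll correct, descend and grip.

{"fn": "apply_moves", "kwargs": {"targets": [{"travel":[3,5,20],"roll":0,"jaw":80},{"travel":[0,0,30],"roll":0,"jaw":80},{"travel":[0,0,26],"roll":0,"jaw":80},{"travel":[0,0,10],"roll":0,"jaw":80},{"travel":[0,0,0],"roll":0,"jaw":80},{"travel":[0,0,0],"roll":0,"jaw":45},{"travel":[0,0,0],"roll":0,"jaw":45},{"travel":[0,0,0],"roll":0,"jaw":45},{"travel":[0,0,0],"roll":0,"jaw":45}]}}

```text
clock: 4.4
tool_pos: [0.4892, -0.2478, 0.0308]
orientation: [-179.9, -0.0, -84.1]
force: [-0.9, 0.0, -0.1]
opening: 0.0537
gripper_force: 0.0
```

Run:
```python
from h import *
plan([])
```

```text
at [ 489.1626 -247.8429   30.7969] [-179.9196   -0.0209  -84.0897] 4.4 F [-0.9  0.  -0.1] open 53.66465321088693
in tray -68.75778638052597 -308.7154978463474
```

{"fn": "apply_moves", "kwargs": {"targets": [{"travel":[0,0,4],"roll":0,"jaw":60},{"travel":[0,0,0],"roll":0,"jaw":60},{"travel":[0,0,0],"roll":0,"jaw":45},{"travel":[0,0,0],"roll":0,"jaw":45},{"travel":[0,0,0],"roll":0,"jaw":45}]}}

```text
clock: 4.9
tool_pos: [0.4887, -0.2478, 0.0259]
orientation: [180.0, 0.0, -84.1]
force: [1.3, -0.1, -0.1]
opening: 0.0458
gripper_force: 0.0
```

Run:
```python
from h import *
plan([])
a=ctrl.snapshot("scene")[:,:,::-1]
cv2.imwrite("pics/c3.png",cv2.resize(a[170:290,200:360],(800,600)))
```

```text
at [ 488.6923 -247.7733   25.9426] [179.9947   0.0004 -84.0893] 4.9 F [ 1.3 -0.1 -0.1] open 45.812047788656905
in tray -69.21817630443688 -308.5967646579072
```

View pics/c3.png

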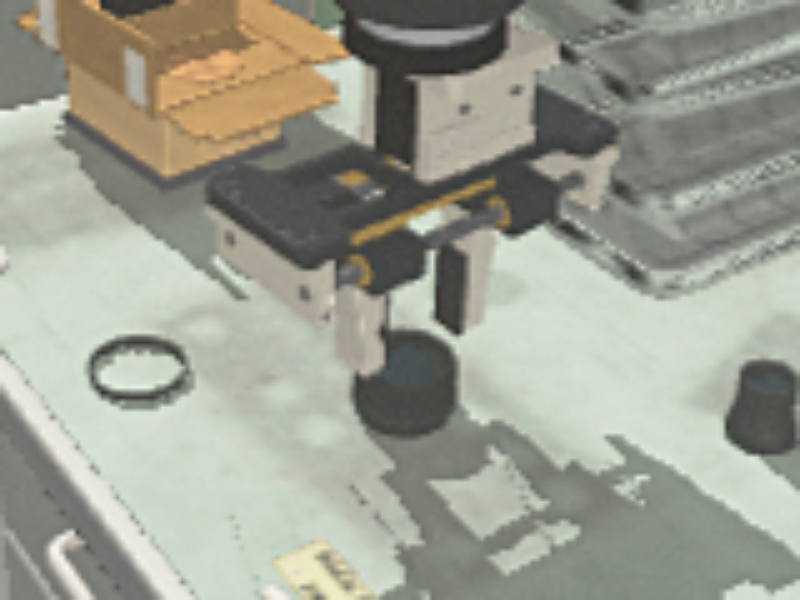

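Run:
```python
from h import *
y=np.radians(-84.1);Y=np.array([np.sin(y),-np.cos(y),0]);p=np.array([.4887,-.2478,.0259])
for z in (-.022,.0,.03):
  for s in(-.0229,.0229): print(z,s,((proj("scene",p+s*Y+[0,0,z])-[200,170])*5).round())
print(((proj("scene",[[.4855,-.25,0],[.4855,-.25,.034]])-[200,170])*5).round())
o=ctrl.get_obs();print(o["joint_pos"],o["tau"],o["clock"],o["opening"])
```

```text
-0.022 -0.0229 [[442. 382.]]
-0.022 0.0229 [[373. 415.]]
0.0 -0.0229 [[444. 347.]]
0.0 0.0229 [[374. 379.]]
0.03 -0.0229 [[447. 297.]]
0.03 0.0229 [[376. 329.]]
[[405. 409.]
 [408. 354.]]
[ -6.3967  19.9683 -28.4231  -0.0004 -41.6095  12.3033] [ -0.0041 -48.8478  20.74     4.931    0.0513  -0.0001] 4.95 0.04567219427995447
```

Run:
```python
from h import *
y=np.radians(-84.2);X=np.array([np.cos(y),np.sin(y),0]);Y=np.array([np.sin(y),-np.cos(y),0]);p=np.array([.4909,-.2463,.1122])
# plate near end corners in top c2 (crop coords)
for z in(.044,.08):
  print([(( proj("top",p+s*X*.039+t*Y*.0965+[0,0,z])-[250,150])*2.777+[400,0]).round().tolist() for s,t in((-1,1),(1,1),(-1,-1),(1,-1))])
im=cv2.imread("pics/scene0.png")[0:120,20:140];cv2.imwrite("pics/c4.png",cv2.resize(im,(600,600),interpolation=cv2.INTER_CUBIC))
y=np.radians(-16.9);X=np.array([np.cos(y),np.sin(y),0]);Y=np.array([np.sin(y),-np.cos(y),0]);p=np.array([.196,.6456,.2122])
print([((proj("scene",p+t*Y+[0,0,-.022])-[20,0])*5).round().tolist() for t in(-.065,-.044,.044,.065)])
```

```text
[[[590.0, 277.0]], [[693.0, 267.0]], [[559.0, 28.0]], [[658.0, 19.0]]]
[[[599.0, 276.0]], [[707.0, 265.0]], [[566.0, 16.0]], [[670.0, 6.0]]]
[[[350.0, 536.0]], [[345.0, 542.0]], [[326.0, 572.0]], [[321.0, 579.0]]]
```

View pics/c4.png

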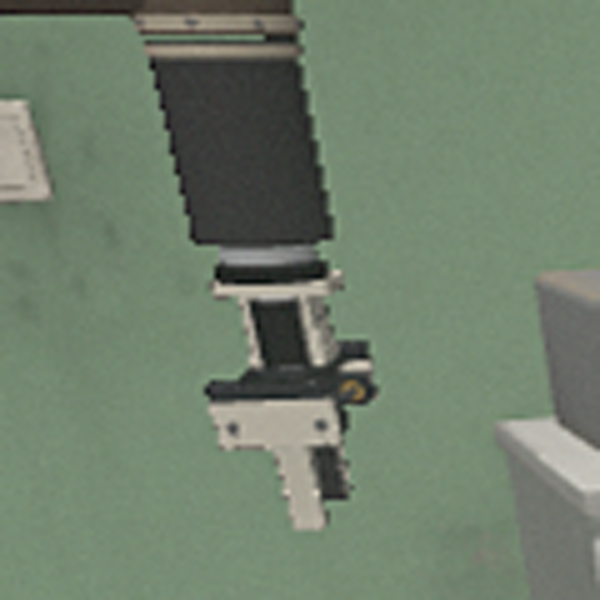

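The images show the fingertips about 30 mm higher than the reported pose implies. The gripper closed to 45 mm just above the 53 mm barrel without touching it, which fits. I'll open up and descend in small steps, feeling for the bench.

{"fn": "apply_moves", "kwargs": {"targets": [{"travel":[0,0,-3],"roll":0,"jaw":84},{"travel":[0,3,0],"roll":0,"jaw":84},{"travel":[0,0,0],"roll":0,"jaw":84},{"travel":[0,0,0],"roll":0,"jaw":84},{"travel":[0,0,6],"roll":0,"jaw":84},{"travel":[0,0,6],"roll":0,"jaw":84},{"travel":[0,0,5],"roll":0,"jaw":84},{"travel":[0,0,0],"roll":0,"jaw":84}]}}

```text
clock: 5.75
tool_pos: [0.4849, -0.2479, 0.0108]
orientation: [179.9, 0.0, -84.1]
force: [-0.4, 0.8, 0.2]
opening: 0.0836
gripper_force: 0.0
```

{"fn": "apply_moves", "kwargs": {"targets": [{"travel":[0,0,3],"roll":0,"jaw":84},{"travel":[0,0,3],"roll":0,"jaw":84},{"travel":[0,0,0],"roll":0,"jaw":84}]}}

```text
clock: 6.05
tool_pos: [0.4854, -0.248, 0.0056]
orientation: [180.0, 0.0, -84.1]
force: [0.2, -0.7, -0.5]
opening: 0.0837
gripper_force: 0.0
```

{"fn": "apply_moves", "kwargs": {"targets": [{"travel":[0,0,3],"roll":0,"jaw":84},{"travel":[0,0,0],"roll":0,"jaw":84}]}}

```text
clock: 6.25
tool_pos: [0.4856, -0.248, 0.0027]
orientation: [180.0, 0.0, -84.1]
force: [-0.4, -0.2, 0.2]
opening: 0.0841
gripper_force: 0.0
```

Run:
```python
from h import *
plan([])
a=ctrl.snapshot("scene")[:,:,::-1]
cv2.imwrite("pics/c5.png",cv2.resize(a[180:270,220:340],(800,600),interpolation=cv2.INTER_CUBIC))
```

```text
at [ 485.5607 -248.0383    2.7059] [179.9836   0.0069 -84.0952] 6.25 F [-0.4 -0.2  0.2] open 84.12568223654631
in tray -72.36023379677118 -308.5302225727344
```

View pics/c5.png

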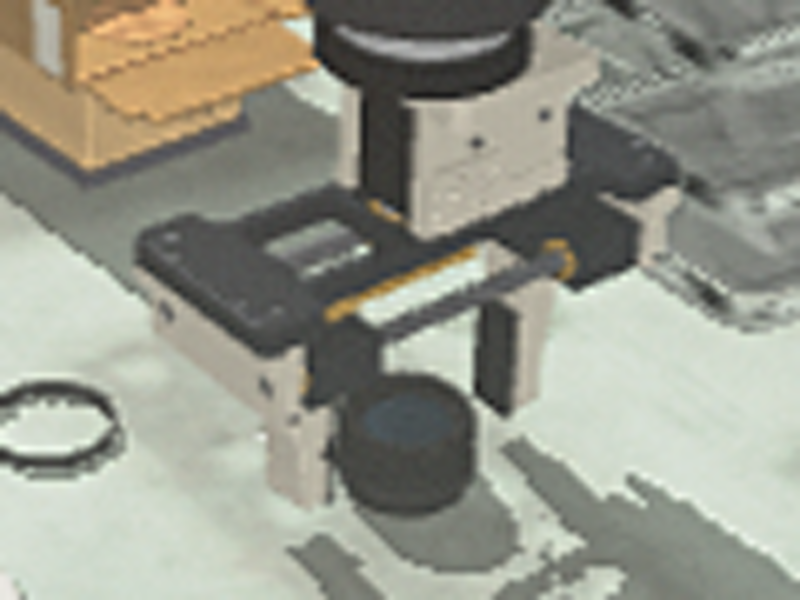

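The barrel at (405,440) sits centred between the open fingertips at (312,500) and (495,408). The tips are still about 9 mm above the bench, so the true tool height is the reported height plus about 29 mm. I'll keep feeling down.

{"fn": "apply_moves", "kwargs": {"targets": [{"travel":[0,0,3],"roll":0,"jaw":84},{"travel":[0,0,2],"roll":0,"jaw":84},{"travel":[0,0,0],"roll":0,"jaw":84}]}}

```text
clock: 6.6
tool_pos: [0.4855, -0.2481, -0.0024]
orientation: [180.0, 0.0, -84.1]
force: [1.3, 0.3, 0.1]
opening: 0.0838
gripper_force: 0.0
```

{"fn": "apply_moves", "kwargs": {"targets": [{"travel":[0,0,2],"roll":0,"jaw":84},{"travel":[0,0,0],"roll":0,"jaw":84}]}}

```text
clock: 6.8
tool_pos: [0.4856, -0.2481, -0.0043]
orientation: [180.0, 0.0, -84.1]
force: [-0.8, 0.5, 0.0]
opening: 0.0841
gripper_force: 0.0
```

{"fn": "apply_moves", "kwargs": {"targets": [{"travel":[0,0,2],"roll":0,"jaw":84},{"travel":[0,0,0],"roll":0,"jaw":84}]}}

```text
clock: 7.0
tool_pos: [0.4855, -0.248, -0.0063]
orientation: [180.0, 0.0, -84.1]
force: [0.4, -0.4, 0.2]
opening: 0.0842
gripper_force: 0.0
```

{"fn": "apply_moves", "kwargs": {"targets": [{"travel":[0,0,2],"roll":0,"jaw":84},{"travel":[0,0,0],"roll":0,"jaw":84}]}}

```text
clock: 7.2
tool_pos: [0.4855, -0.2481, -0.0083]
orientation: [180.0, 0.0, -84.1]
force: [-0.3, -0.7, -0.2]
opening: 0.0839
gripper_force: 0.0
```

{"fn": "apply_moves", "kwargs": {"targets": [{"travel":[0,0,2],"roll":0,"jaw":84},{"travel":[0,0,0],"roll":0,"jaw":84}]}}

```text
clock: 7.4
tool_pos: [0.4855, -0.2481, -0.0103]
orientation: [180.0, 0.0, -84.1]
force: [0.3, -0.7, 0.1]
opening: 0.0842
gripper_force: 0.0
```

{"fn": "apply_moves", "kwargs": {"targets": [{"travel":[0,0,2],"roll":0,"jaw":84},{"travel":[0,0,0],"roll":0,"jaw":84}]}}

```text
clock: 7.6
tool_pos: [0.4855, -0.2481, -0.0123]
orientation: [180.0, 0.0, -84.1]
force: [-0.8, 0.1, 1.1]
opening: 0.0838
gripper_force: 0.0
```

{"fn": "apply_moves", "kwargs": {"targets": [{"travel":[0,0,2],"roll":0,"jaw":84},{"travel":[0,0,0],"roll":0,"jaw":84}]}}

```text
clock: 7.8
tool_pos: [0.4859, -0.2482, -0.0133]
orientation: [-180.0, -0.0, -84.1]
force: [-2.2, 1.5, 9.6]
opening: 0.084
gripper_force: 4.7
```

Contact is at reported z = -12.5 mm, so true z is reported + 34.5 mm. I'll back off 4 mm and grip.

{"fn": "apply_moves", "kwargs": {"targets": [{"travel":[0,0,-4],"roll":0,"jaw":84},{"travel":[0,0,0],"roll":0,"jaw":40},{"travel":[0,0,0],"roll":0,"jaw":40},{"travel":[0,0,0],"roll":0,"jaw":40},{"travel":[0,0,0],"roll":0,"jaw":40},{"travel":[0,0,0],"roll":0,"jaw":40}]}}

```text
clock: 8.4
tool_pos: [0.4856, -0.2481, -0.0102]
orientation: [180.0, 0.0, -84.1]
force: [-0.8, -0.4, -0.1]
opening: 0.0509
gripper_force: 30.0
```

```bash
sed -i 's/p=np.array(o\["tool_pos"\])\*1000;/p=np.array(o["tool_pos"])*1000+[0,0,34.5];/' h.py
python3 - <<'E'
from h import *
plan([[486,-250,190],[480,30,200]],tray=False)
plan([[0,160,200],[0,160,100],[0,150,33],[0,127,33],[0,126.5,51],[0,124,67],[0,118,77],[0,109,84],[0,100,87]])
E
```

```text
at [ 485.6102 -248.0872   24.3157] [179.9848   0.0037 -84.0937] 8.4 F [-0.8 -0.4 -0.1] open 50.85305305451584
4 x [  0.5  -0.  -41.5]
7 x [-39.9  -3.3  -1.4]
at [ 485.6102 -248.0872   24.3157] [179.9848   0.0037 -84.0937] 8.4 F [-0.8 -0.4 -0.1] open 50.85305305451584
in tray -72.31622113296781 -308.58402573583106
12 x [-39.1  -5.9 -14.7]
3 x [ 0.  -0.  33.3]
2 x [ 5.  -0.  33.5]
1 x [23. -0.  0.]
1 x [  1.  -0. -18.]
1 x [  2.  -0. -16.]
1 x [  6.  -0. -10.]
1 x [ 9. -0. -7.]
1 x [ 9. -0. -3.]
```

Gripped at 30 N. Next I'll lift and carry the barrel past the tray's left side.

{"fn": "apply_moves", "kwargs": {"targets": [{"travel":[0,0,-45],"roll":0,"jaw":40},{"travel":[0,0,-45],"roll":0,"jaw":40},{"travel":[0,0,-45],"roll":0,"jaw":40},{"travel":[0,0,-45],"roll":0,"jaw":40},{"travel":[-39,-6,0],"roll":0,"jaw":40},{"travel":[-39,-6,0],"roll":0,"jaw":40},{"travel":[-39,-6,0],"roll":0,"jaw":40},{"travel":[-39,-6,0],"roll":0,"jaw":40},{"travel":[-39,-6,0],"roll":0,"jaw":40},{"travel":[-39,-6,0],"roll":0,"jaw":40}]}}

```text
clock: 9.4
tool_pos: [0.4971, -0.0101, 0.17]
orientation: [-180.0, 0.0, -84.1]
force: [0.4, -0.1, -1.2]
opening: 0.0505
gripper_force: 30.0
```

{"fn": "apply_moves", "kwargs": {"targets": [{"travel":[-39,-6,0],"roll":0,"jaw":40},{"travel":[-39,-6,0],"roll":0,"jaw":40},{"travel":[-39,-6,0],"roll":0,"jaw":40},{"travel":[-39,-6,0],"roll":0,"jaw":40},{"travel":[-39,-6,0],"roll":0,"jaw":40},{"travel":[-39,-6,0],"roll":0,"jaw":40},{"travel":[0,0,20],"roll":0,"jaw":40},{"travel":[0,0,0],"roll":0,"jaw":40}]}}

```text
clock: 10.2
tool_pos: [0.5073, 0.2249, 0.1473]
orientation: [179.8, -0.1, -84.0]
force: [-0.2, -0.3, -0.1]
opening: 0.0507
gripper_force: 30.0
```

Run:
```python
from h import *
plan([[0,160,100],[0,150,33],[0,127,33],[0,126.5,51],[0,124,67],[0,118,77],[0,109,84],[0,100,87]])
a=ctrl.snapshot("scene")[:,:,::-1];b=ctrl.snapshot("top")[:,:,::-1]
cv2.imwrite("pics/c6.png",np.hstack([cv2.resize(a[110:230,170:290],(400,400)),cv2.resize(b[110:250,110:250],(400,400))]))
y=np.radians(ctrl.get_obs()["orientation"][2]);p=np.array(ctrl.get_obs()["tool_pos"])+[0,0,.0345-.025]
print((proj("scene",p)-[170,110])*400/120,(proj("top",p)-[110,110])*400/140+[400,0])
```

```text
at [507.3333 224.8994 181.834 ] [179.7519  -0.1193 -84.0245] 10.2 F [-0.2 -0.3 -0.1] open 50.70683557820682
in tray -0.8630398312544154 159.47861259056106
2 x [-0.5 -0.5 41. ]
2 x [ 5.   0.  33.5]
1 x [23.  0. -0.]
1 x [  1.   0. -18.]
1 x [  2.   0. -16.]
1 x [  6.   0. -10.]
1 x [ 9.  0. -7.]
1 x [ 9.  0. -3.]
[[127.7933  89.0939]] [[398.3482 236.2568]]
```

View pics/c6.png

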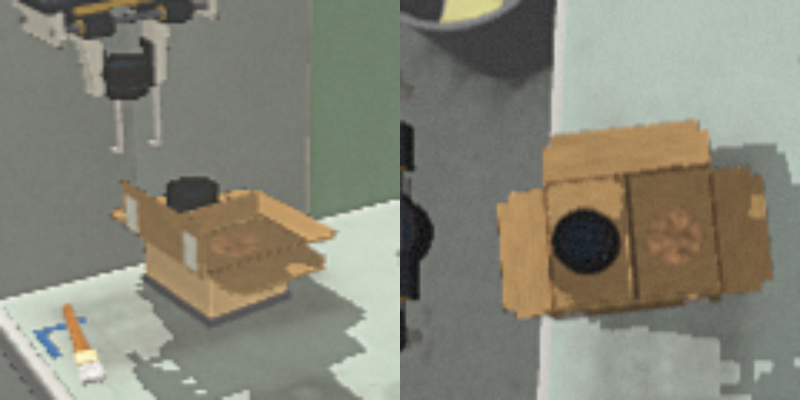

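The lens is firmly held where predicted (scene crop 130,75), so the z offset holds here too. Next I'll go down beside the left panel and in under it.

{"fn": "apply_moves", "kwargs": {"targets": [{"travel":[0,0,41],"roll":0,"jaw":40},{"travel":[0,0,41],"roll":0,"jaw":40},{"travel":[4,0,34],"roll":0,"jaw":40},{"travel":[5,0,33],"roll":0,"jaw":40},{"travel":[0,0,0],"roll":0,"jaw":40},{"travel":[12,0,0],"roll":0,"jaw":40},{"travel":[11,0,0],"roll":0,"jaw":40},{"travel":[0,0,0],"roll":0,"jaw":40}]}}

```text
clock: 11.1
tool_pos: [0.5138, 0.1928, 0.0031]
orientation: [-179.8, 0.1, -84.1]
force: [0.2, -0.5, 0.2]
opening: 0.0507
gripper_force: 30.0
```

{"fn": "apply_moves", "kwargs": {"targets": [{"travel":[0,0,-7],"roll":0,"jaw":40},{"travel":[1,0,-8],"roll":0,"jaw":40},{"travel":[1,0,-8],"roll":0,"jaw":40},{"travel":[1,0,-8],"roll":0,"jaw":40},{"travel":[3,0,-5],"roll":0,"jaw":40},{"travel":[3,0,-5],"roll":0,"jaw":40},{"travel":[0,0,0],"roll":0,"jaw":40}]}}

```text
clock: 11.8
tool_pos: [0.5136, 0.1837, 0.0428]
orientation: [-180.0, 0.0, -84.1]
force: [-0.6, -0.4, -0.2]
opening: 0.0506
gripper_force: 30.0
```

{"fn": "apply_moves", "kwargs": {"targets": [{"travel":[4,0,-4],"roll":0,"jaw":40},{"travel":[5,0,-3],"roll":0,"jaw":40},{"travel":[5,0,-2],"roll":0,"jaw":40},{"travel":[5,0,-1],"roll":0,"jaw":40},{"travel":[0,0,0],"roll":0,"jaw":40}]}}

```text
clock: 12.3
tool_pos: [0.5157, 0.1662, 0.0523]
orientation: [-179.9, 0.2, -84.1]
force: [-2.1, 8.5, -1.0]
opening: 0.0506
gripper_force: 30.0
```

Run:
```python
from h import *
plan([[0,97,87]])
a=ctrl.snapshot("scene")[:,:,::-1];b=ctrl.snapshot("top")[:,:,::-1]
cv2.imwrite("pics/c7.png",np.hstack([cv2.resize(a[130:220,190:280],(400,400)),cv2.resize(b[130:250,130:250],(400,400))]))
```

```text
at [515.708  166.241   86.8495] [-179.9121    0.1539  -84.1377] 12.3 F [-2.1  8.5 -1. ] open 50.58961930067802
in tray 1.2825848725246514 100.2643019151168
1 x [ 3.  1. -0.]
```

View pics/c7.png

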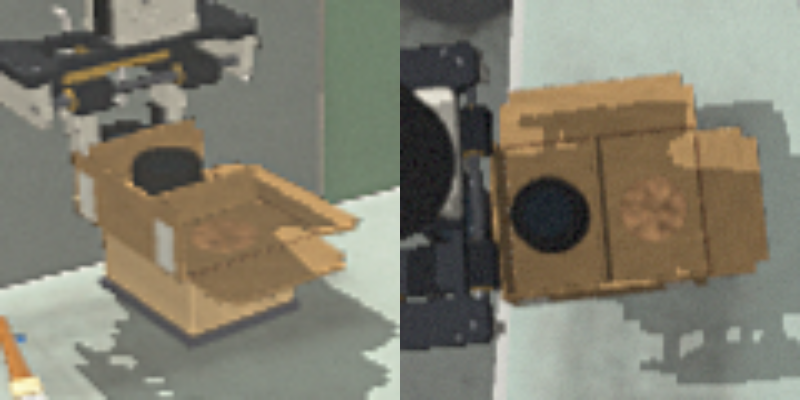

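The left panel stands upright in both views, and the 8 N reaction means it is at its stop. I'll back off, rise and turn for the far panel.

{"fn": "apply_moves", "kwargs": {"targets": [{"travel":[-15,0,0],"roll":0,"jaw":40},{"travel":[-15,0,-10],"roll":0,"jaw":40},{"travel":[0,0,-45],"roll":0,"jaw":40},{"travel":[0,0,-45],"roll":-8.2,"jaw":40},{"travel":[0,0,-20],"roll":-8.2,"jaw":40},{"travel":[0,0,0],"roll":-8.2,"jaw":40},{"travel":[0,0,0],"roll":-8.2,"jaw":40},{"travel":[0,0,0],"roll":-8.2,"jaw":40},{"travel":[0,0,0],"roll":-8.2,"jaw":40}]}}

```text
clock: 13.3
tool_pos: [0.5121, 0.1955, 0.1728]
orientation: [180.0, -0.0, -34.5]
force: [-0.6, -0.3, -1.0]
opening: 0.0505
gripper_force: 30.0
```

{"fn": "apply_moves", "kwargs": {"targets": [{"travel":[0,0,0],"roll":-8.2,"jaw":40},{"travel":[0,0,0],"roll":-8.2,"jaw":40},{"travel":[0,0,0],"roll":-8.2,"jaw":40},{"travel":[0,0,0],"roll":-8.2,"jaw":40},{"travel":[0,0,0],"roll":-8.2,"jaw":40},{"travel":[0,0,0],"roll":0,"jaw":40}]}}

```text
clock: 13.9
tool_pos: [0.5121, 0.1955, 0.1726]
orientation: [180.0, -0.0, 6.3]
force: [-0.6, -0.5, 0.4]
opening: 0.0508
gripper_force: 30.0
```

Run:
```python
from h import *
plan([[148,15,200],[148,15,110],[140,15,36],[115,15,36],[114,15,51],[112,15,67],[106,15,77],[97,15,84],[88,15,87]])
print(ctrl.get_obs()["joint_pos"])
```

```text
at [512.0854 195.5197 207.0819] [179.9794  -0.007    6.2666] 13.9 F [-0.6 -0.5  0.4] open 50.75794361443254
in tray 0.7660626859556409 129.76166667917286
5 x [29.4 23.   1.4]
2 x [-0.  0. 45.]
2 x [-4.  0. 37.]
1 x [-25.   0.   0.]
1 x [ -1.   0. -15.]
1 x [ -2.   0. -16.]
1 x [ -6.   0. -10.]
1 x [-9.  0. -7.]
1 x [-9.  0. -3.]
[ 41.3951  10.4229 -18.7982   0.0239 -60.7851  54.8598]
```

{"fn": "apply_moves", "kwargs": {"targets": [{"travel":[30,23,0],"roll":0,"jaw":40},{"travel":[30,23,0],"roll":0,"jaw":40},{"travel":[29,23,0],"roll":0,"jaw":40},{"travel":[29,23,0],"roll":0,"jaw":40},{"travel":[29,23,5],"roll":0,"jaw":40},{"travel":[0,0,45],"roll":0,"jaw":40},{"travel":[0,0,45],"roll":0,"jaw":40},{"travel":[0,0,0],"roll":0,"jaw":40}]}}

```text
clock: 14.7
tool_pos: [0.6661, 0.0949, 0.0704]
orientation: [179.9, 0.7, 5.8]
force: [-1.3, -0.3, -1.1]
opening: 0.0505
gripper_force: 30.0
```

{"fn": "apply_moves", "kwargs": {"targets": [{"travel":[-4,0,37],"roll":0,"jaw":40},{"travel":[-4,0,36],"roll":0,"jaw":40},{"travel":[0,0,0],"roll":0,"jaw":40},{"travel":[0,0,0],"roll":0,"jaw":40}]}}

```text
clock: 15.1
tool_pos: [0.6638, 0.096, 0.0061]
orientation: [180.0, -0.1, 6.1]
force: [-0.0, -0.2, 0.7]
opening: 0.051
gripper_force: 30.0
```

Run:
```python
from h import *
plan([[115,15,36],[114,15,51],[112,15,67],[106,15,77],[97,15,84],[88,15,87]])
```

```text
at [663.8179  96.028   40.6313] [179.9648  -0.0638   6.099 ] 15.1 F [-0.  -0.2  0.7] open 50.985079062692414
in tray 141.16742308156103 14.83208549236925
1 x [-26.  -0.   5.]
1 x [ -1.  -0. -15.]
1 x [ -2.  -0. -16.]
1 x [ -6.  -0. -10.]
1 x [-9. -0. -7.]
1 x [-9. -0. -3.]
```

{"fn": "apply_moves", "kwargs": {"targets": [{"travel":[0,0,8],"roll":0,"jaw":40},{"travel":[0,0,0],"roll":0,"jaw":40},{"travel":[-9,0,0],"roll":0,"jaw":40},{"travel":[-9,0,0],"roll":0,"jaw":40},{"travel":[-8,0,0],"roll":0,"jaw":40},{"travel":[0,0,0],"roll":0,"jaw":40}]}}

```text
clock: 15.7
tool_pos: [0.6354, 0.0925, -0.0036]
orientation: [-180.0, 0.0, 6.1]
force: [0.0, -0.4, -1.7]
opening: 0.0508
gripper_force: 30.0
```

{"fn": "apply_moves", "kwargs": {"targets": [{"travel":[0,0,-8],"roll":0,"jaw":40},{"travel":[1,0,-8],"roll":0,"jaw":40},{"travel":[0,0,-8],"roll":0,"jaw":40},{"travel":[-1,0,-8],"roll":0,"jaw":40},{"travel":[-1,0,-6],"roll":0,"jaw":40},{"travel":[-3,0,-5],"roll":0,"jaw":40},{"travel":[-3,0,-5],"roll":0,"jaw":40},{"travel":[0,0,0],"roll":0,"jaw":40}]}}

```text
clock: 16.5
tool_pos: [0.6298, 0.092, 0.0449]
orientation: [-180.0, -0.0, 6.1]
force: [-0.6, -0.2, 0.1]
opening: 0.0507
gripper_force: 30.0
```

{"fn": "apply_moves", "kwargs": {"targets": [{"travel":[-4,0,-3],"roll":0,"jaw":40},{"travel":[-5,0,-3],"roll":0,"jaw":40},{"travel":[-5,0,-2],"roll":0,"jaw":40},{"travel":[-3,0,-1],"roll":0,"jaw":40},{"travel":[0,0,0],"roll":0,"jaw":40}]}}

```text
clock: 17.0
tool_pos: [0.6124, 0.0901, 0.0532]
orientation: [-180.0, 0.0, 6.1]
force: [-0.1, 0.3, -0.5]
opening: 0.0511
gripper_force: 30.0
```

Run:
```python
from h import *
plan([[85,15,87]])
```

```text
at [612.379   90.0823  87.7233] [-179.9964    0.0107    6.113 ] 17.0 F [-0.1  0.3 -0.5] open 51.057778848333115
in tray 89.38830909990868 14.341001167621078
1 x [-4. -1.  1.]
```

{"fn": "apply_moves", "kwargs": {"targets": [{"travel":[-3,0,0],"roll":0,"jaw":40},{"travel":[-2,0,0],"roll":0,"jaw":40},{"travel":[0,0,0],"roll":0,"jaw":40}]}}

```text
clock: 17.3
tool_pos: [0.6077, 0.0896, 0.0529]
orientation: [180.0, 0.0, 6.1]
force: [0.9, -0.7, 0.1]
opening: 0.0509
gripper_force: 30.0
```

{"fn": "apply_moves", "kwargs": {"targets": [{"travel":[-2,0,0],"roll":0,"jaw":40},{"travel":[0,0,0],"roll":0,"jaw":40}]}}

```text
clock: 17.5
tool_pos: [0.6059, 0.0894, 0.0529]
orientation: [180.0, 0.0, 6.1]
force: [1.7, -0.1, -0.2]
opening: 0.0507
gripper_force: 30.0
```

{"fn": "apply_moves", "kwargs": {"targets": [{"travel":[-2,0,0],"roll":0,"jaw":40},{"travel":[0,0,0],"roll":0,"jaw":40}]}}

```text
clock: 17.7
tool_pos: [0.6045, 0.0893, 0.0533]
orientation: [-180.0, -0.1, 6.1]
force: [3.1, -0.4, 0.8]
opening: 0.0507
gripper_force: 30.0
```

{"fn": "apply_moves", "kwargs": {"targets": [{"travel":[-1,0,0],"roll":0,"jaw":40},{"travel":[0,0,0],"roll":0,"jaw":40}]}}

```text
clock: 17.9
tool_pos: [0.6038, 0.0892, 0.0534]
orientation: [-180.0, -0.1, 6.1]
force: [4.3, -0.6, 0.9]
opening: 0.0509
gripper_force: 30.0
```

The far panel has reached its stop too, with the force rising over the last millimetres. Now I'll back off, rise, go over the tray towards the robot and turn for the right panel.

{"fn": "apply_moves", "kwargs": {"targets": [{"travel":[15,0,0],"roll":0,"jaw":40},{"travel":[15,0,-10],"roll":0,"jaw":40},{"travel":[0,0,-45],"roll":0,"jaw":40},{"travel":[0,0,-45],"roll":0,"jaw":40},{"travel":[0,0,-25],"roll":0,"jaw":40},{"travel":[-45,0,0],"roll":0,"jaw":40},{"travel":[-45,0,0],"roll":0,"jaw":40},{"travel":[-45,0,0],"roll":0,"jaw":40},{"travel":[0,0,0],"roll":8.2,"jaw":40},{"travel":[0,0,0],"roll":8.2,"jaw":40}]}}

```text
clock: 18.9
tool_pos: [0.4959, 0.0773, 0.1779]
orientation: [180.0, 0.1, -10.6]
force: [0.4, 0.4, 0.1]
opening: 0.0507
gripper_force: 30.0
```

{"fn": "apply_moves", "kwargs": {"targets": [{"travel":[0,0,0],"roll":8.2,"jaw":40},{"travel":[0,0,0],"roll":8.2,"jaw":40},{"travel":[0,0,0],"roll":8.2,"jaw":40},{"travel":[0,0,0],"roll":8.2,"jaw":40},{"travel":[0,0,0],"roll":8.2,"jaw":40},{"travel":[0,0,0],"roll":8.2,"jaw":40},{"travel":[0,0,0],"roll":8.2,"jaw":40},{"travel":[0,0,0],"roll":8.2,"jaw":40},{"travel":[0,0,0],"roll":8.2,"jaw":40},{"travel":[0,0,0],"roll":0,"jaw":40}]}}

```text
clock: 19.9
tool_pos: [0.4971, 0.0774, 0.1772]
orientation: [179.8, -0.0, -84.2]
force: [0.0, -0.2, -1.0]
opening: 0.0507
gripper_force: 30.0
```

Run:
```python
from h import *
plan([[-30,-158,200],[-30,-158,110],[-30,-150,32],[-30,-126,32]])
```

```text
at [497.1426  77.4438 211.6718] [179.8343  -0.0247 -84.2368] 19.9 F [ 0.  -0.2 -1. ] open 50.702584948987266
in tray -26.53825408736811 13.918364952857177
4 x [43.   0.8  3. ]
2 x [-0. -0. 45.]
2 x [-4. -0. 39.]
1 x [-24.  -0.  -0.]
```

{"fn": "apply_moves", "kwargs": {"targets": [{"travel":[43,1,0],"roll":0,"jaw":40},{"travel":[43,1,0],"roll":0,"jaw":40},{"travel":[43,1,0],"roll":0,"jaw":40},{"travel":[43,1,10],"roll":0,"jaw":40},{"travel":[0,0,45],"roll":0,"jaw":40},{"travel":[0,0,45],"roll":0,"jaw":40},{"travel":[-4,0,39],"roll":0,"jaw":40},{"travel":[-2,0,39],"roll":0,"jaw":40},{"travel":[0,0,0],"roll":0,"jaw":40},{"travel":[0,0,0],"roll":0,"jaw":40}]}}

```text
clock: 20.9
tool_pos: [0.5111, -0.0878, 0.0]
orientation: [179.9, -0.0, -83.9]
force: [1.1, 0.1, -0.3]
opening: 0.0508
gripper_force: 30.0
```

Run:
```python
from h import *
plan([[-30,-126,32]])
```

```text
at [511.1276 -87.8065  34.5337] [179.8502  -0.0255 -83.9268] 20.9 F [ 1.1  0.1 -0.3] open 50.788416912867554
in tray -30.04793873117987 -151.88547551524556
1 x [-26.  -0.   3.]
```

{"fn": "apply_moves", "kwargs": {"targets": [{"travel":[-9,0,2],"roll":0,"jaw":40},{"travel":[-9,0,0],"roll":0,"jaw":40},{"travel":[-9,0,0],"roll":0,"jaw":40},{"travel":[0,0,0],"roll":0,"jaw":40}]}}

```text
clock: 21.3
tool_pos: [0.5095, -0.0593, -0.0009]
orientation: [-179.9, 0.0, -84.0]
force: [-0.9, 0.1, -0.6]
opening: 0.0508
gripper_force: 30.0
```

{"fn": "apply_moves", "kwargs": {"targets": [{"travel":[0,0,-7],"roll":0,"jaw":40},{"travel":[0,0,-8],"roll":0,"jaw":40},{"travel":[-1,0,-8],"roll":0,"jaw":40},{"travel":[-1,0,-8],"roll":0,"jaw":40},{"travel":[-1,0,-6],"roll":0,"jaw":40},{"travel":[-3,0,-5],"roll":0,"jaw":40},{"travel":[-3,0,-5],"roll":0,"jaw":40},{"travel":[0,0,0],"roll":0,"jaw":40}]}}

```text
clock: 22.1
tool_pos: [0.5085, -0.0514, 0.0457]
orientation: [-179.9, 0.0, -84.1]
force: [0.3, 0.5, -0.5]
opening: 0.0508
gripper_force: 30.0
```

{"fn": "apply_moves", "kwargs": {"targets": [{"travel":[-4,0,-3],"roll":0,"jaw":40},{"travel":[-5,0,-3],"roll":0,"jaw":40},{"travel":[-5,0,-2],"roll":0,"jaw":40},{"travel":[-3,0,-1],"roll":0,"jaw":40},{"travel":[0,0,0],"roll":0,"jaw":40}]}}

```text
clock: 22.6
tool_pos: [0.5063, -0.0343, 0.0541]
orientation: [-180.0, 0.0, -84.1]
force: [-1.2, 0.3, -0.4]
opening: 0.0508
gripper_force: 30.0
```

Run:
```python
from h import *
plan([[-30,-96,87]])
```

```text
at [506.3186 -34.3095  88.5949] [-179.9818    0.0132  -84.0574] 22.6 F [-1.2  0.3 -0.4] open 50.826091830745845
in tray -29.191797105878845 -98.17967195381294
1 x [-2.  1.  2.]
```

{"fn": "apply_moves", "kwargs": {"targets": [{"travel":[-3,0,0],"roll":0,"jaw":40},{"travel":[-2,0,0],"roll":0,"jaw":40},{"travel":[0,0,0],"roll":0,"jaw":40}]}}

```text
clock: 22.9
tool_pos: [0.5059, -0.0303, 0.0542]
orientation: [-180.0, -0.0, -84.1]
force: [0.3, -4.9, 2.0]
opening: 0.0507
gripper_force: 30.0
```

{"fn": "apply_moves", "kwargs": {"targets": [{"travel":[-2,0,0],"roll":0,"jaw":40},{"travel":[0,0,0],"roll":0,"jaw":40}]}}

```text
clock: 23.1
tool_pos: [0.5058, -0.0297, 0.0544]
orientation: [180.0, -0.2, -84.0]
force: [2.6, -14.6, 2.3]
opening: 0.0508
gripper_force: 30.0
```

The right panel is at its stop as well. The left/right stop positions show the barrel sits about 3 mm off along tool x, so I'll aim the tool at tray (-1, -32). Back off and go above the cell.

{"fn": "apply_moves", "kwargs": {"targets": [{"travel":[15,0,0],"roll":0,"jaw":40},{"travel":[10,0,-10],"roll":0,"jaw":40},{"travel":[0,0,-45],"roll":0,"jaw":40},{"travel":[0,0,-45],"roll":0,"jaw":40},{"travel":[-20,-7,-5],"roll":0,"jaw":40},{"travel":[-22,-7,0],"roll":0,"jaw":40},{"travel":[-22,-7,0],"roll":0,"jaw":40},{"travel":[-22,-7,0],"roll":0,"jaw":40},{"travel":[0,0,0],"roll":0,"jaw":40}]}}

```text
clock: 24.0
tool_pos: [0.528, 0.0376, 0.1597]
orientation: [-179.9, 0.0, -84.0]
force: [-0.9, -0.1, 0.4]
opening: 0.0508
gripper_force: 30.0
```

Run:
```python
from h import *
plan([[-1,-32,125],[-1,-32,90]])
a=ctrl.snapshot("scene")[:,:,::-1];b=ctrl.snapshot("top")[:,:,::-1]
cv2.imwrite("pics/c8.png",np.hstack([cv2.resize(a[110:230,180:300],(400,400)),cv2.resize(b[130:250,130:250],(400,400))]))
```

```text
at [527.9509  37.629  194.1922] [-179.928     0.0382  -83.9978] 24.0 F [-0.9 -0.1  0.4] open 50.76712769513672
in tray -0.09786854560622045 -28.92179905437481
2 x [ 1.5  0.5 34.5]
1 x [ 0. -0. 35.]
```

View pics/c8.png

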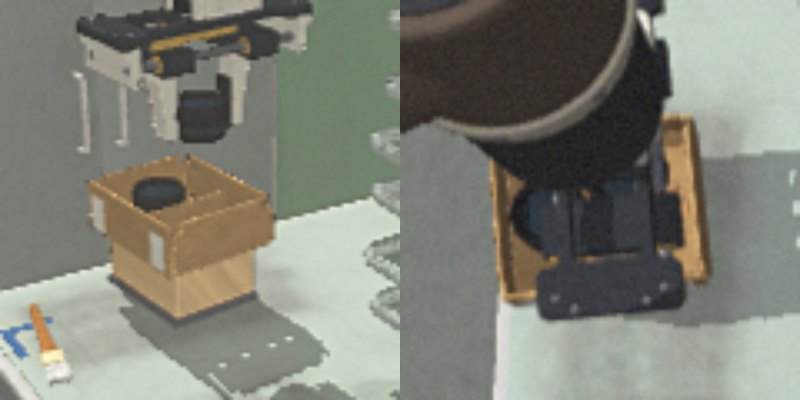

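All three panels stand upright: the closed box rim spans (90,185) to (272,215) in the scene crop. The packed barrel is untouched and the held lens hangs above the right cell. Descending.

{"fn": "apply_moves", "kwargs": {"targets": [{"travel":[2,1,30],"roll":0,"jaw":40},{"travel":[1,0,30],"roll":0,"jaw":40},{"travel":[0,0,20],"roll":0,"jaw":40},{"travel":[0,0,10],"roll":0,"jaw":40},{"travel":[0,0,6],"roll":0,"jaw":40},{"travel":[0,0,0],"roll":0,"jaw":40}]}}

```text
clock: 24.7
tool_pos: [0.5264, 0.0322, 0.0629]
orientation: [180.0, -0.0, -84.1]
force: [-0.4, 0.9, -0.6]
opening: 0.0511
gripper_force: 30.0
```

{"fn": "apply_moves", "kwargs": {"targets": [{"travel":[0,0,3],"roll":0,"jaw":40},{"travel":[0,0,0],"roll":0,"jaw":40},{"travel":[0,0,0],"roll":0,"jaw":40}]}}

```text
clock: 25.0
tool_pos: [0.5268, 0.0327, 0.0606]
orientation: [-179.9, 0.0, -84.1]
force: [-0.1, -0.6, -0.3]
opening: 0.0509
gripper_force: 30.0
```

{"fn": "apply_moves", "kwargs": {"targets": [{"travel":[0,0,3],"roll":0,"jaw":40},{"travel":[0,0,0],"roll":0,"jaw":40}]}}

```text
clock: 25.2
tool_pos: [0.5263, 0.0325, 0.0568]
orientation: [180.0, 0.0, -84.1]
force: [-0.0, -0.2, -0.7]
opening: 0.0509
gripper_force: 30.0
```

{"fn": "apply_moves", "kwargs": {"targets": [{"travel":[0,0,2],"roll":0,"jaw":40},{"travel":[0,0,0],"roll":0,"jaw":40}]}}

```text
clock: 25.4
tool_pos: [0.5266, 0.0326, 0.0557]
orientation: [-180.0, -0.0, -84.1]
force: [-3.5, 0.0, 7.8]
opening: 0.0509
gripper_force: 30.0
```

Contact at the expected height, so I'll release gently and rise.

{"fn": "apply_moves", "kwargs": {"targets": [{"travel":[0,0,-1],"roll":0,"jaw":54},{"travel":[0,0,0],"roll":0,"jaw":57},{"travel":[0,0,0],"roll":0,"jaw":57},{"travel":[0,0,0],"roll":0,"jaw":57}]}}

```text
clock: 25.8
tool_pos: [0.5264, 0.0325, 0.0558]
orientation: [180.0, -0.0, -84.1]
force: [0.3, 0.6, -0.6]
opening: 0.0571
gripper_force: 0.0
```

{"fn": "apply_moves", "kwargs": {"targets": [{"travel":[0,0,-8],"roll":0,"jaw":57},{"travel":[0,0,-12],"roll":0,"jaw":57},{"travel":[0,0,-25],"roll":0,"jaw":57},{"travel":[0,0,-45],"roll":0,"jaw":57},{"travel":[0,0,-45],"roll":0,"jaw":57},{"travel":[-45,0,0],"roll":0,"jaw":57},{"travel":[-45,0,0],"roll":0,"jaw":57},{"travel":[-45,0,0],"roll":0,"jaw":57},{"travel":[-45,0,0],"roll":0,"jaw":57},{"travel":[-45,0,0],"roll":0,"jaw":57}]}}

```text
clock: 26.8
tool_pos: [0.5029, 0.2582, 0.1926]
orientation: [-179.9, 0.1, -84.1]
force: [1.1, 0.4, 0.4]
opening: 0.0572
gripper_force: 0.0
```

I've used all the pictures I may view, so I'll check the result numerically from the top camera.

Run:
```python
from h import *
b=ctrl.snapshot("top");a=b[155:225,155:232]
m=(a.max(2)<70).astype(np.uint8);n,l,s,c=cv2.connectedComponentsWithStats(m)
for i in range(1,n):
    if s[i,4]>40: print(s[i],c[i]+[155,155])
for P in([0,-35,100],[0,35,98]): print(proj("top",t2w(TRAY,[P])))
im=cv2.imread("pics/top0.png")[155:225,155:232];m=(im.max(2)<70).astype(np.uint8);n,l,s,c=cv2.connectedComponentsWithStats(m);print([(s[i,4],c[i]+155) for i in range(1,n) if s[i,4]>40])
# cardboard mask extents now: closed-box rim
h=cv2.cvtColor(b,cv2.COLOR_RGB2HSV);k=((h[...,0]>8)&(h[...,0]<22)&(h[...,1]>90)).astype(np.uint8);k[:140]=0;k[230:]=0;k[:,:130]=0;k[:,255:]=0
ys,xs=np.nonzero(k);print(np.percentile(xs,[1,99]),np.percentile(ys,[1,99]))
q=t2w(TRAY,[[x,y,109] for x in(-59,57) for y in(-70,70)]);print(proj("top",q))
```

```text
[ 39  25  23  22 411] [205.3236 190.5304]
[  6  28  26  29 453] [174.0508 194.5298]
[[204.1984 188.9143]]
[[173.7519 192.0993]]
[(np.int32(420), array([174.7595, 194.2405]))]
[158.   220.97] [166. 218.]
[[221.3541 212.4375]
 [158.7393 218.7364]
 [216.9975 162.3301]
 [155.7869 168.2958]]
```

```bash
python3 -c "
from plant import ctrl
print(ctrl.close_job())"
```

```text
the job is handed in; nothing more can be done
None
```

The job is handed in at about 27 s of the 72 s allowed: all three panels are up, the lens barrel stands upright within about 5 mm of the cork disc's centre, and the packed barrel hasn't moved; I got no verdict back.

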